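# Unload the test block from the left-hand edge clamp

### The job

Free the metal test block from the grey edge clamp: its knob has a left-hand thread, so loosen it by turning its lever clockwise (seen from above), all the way until it leans gently on its stop for a moment, but never force it against the stop. Then lift the block out of the clamp and set it down flat in the middle of the blue mat, not dropping it. Do not wrench the block against the clamp, and leave the other things on the table where they are.

Things in the scene. Friction and masses are not known exactly. Their poses are not given: they have to be found in the camera images.
- clamp_base: Edge clamp, fixed to the table: aluminium plate 96 x 225 x 14 mm with a grey housing (72 x 94 mm, top 40 mm above the table). Origin on the table under the knob's axis, z up. The plate runs from y = +50 to -175 mm of this frame; the block stands on it round y = -122 mm, between the jaw (its +y side) and a steel wall (its -y side, top 29 mm above the table).
- nest (a point): Where the block's underside centre sits in the clamp, on the plate, 14 mm above the table; axes as clamp_base. Four pins, 6 mm thick and 5 mm tall, stand 2.5 mm clear of the block's +x and -x sides, near its corners; the middle 35 mm of those two sides is free for fingers, so grip it along this x axis.
- knob_axis (a point): Point on the knob's vertical axis at the height of the lever's centre line, 66 mm above the table. Axes as clamp_base.
- clamp_knob: Knob: black hub 42 mm across, 48 to 83 mm above the table, with a level steel lever 10 mm thick along its own +x, centre line 66 mm up, red ball at its end. Origin on the table under the axis. Clockwise from above loosens (left-hand thread), draws the jaw back. Friction takes 5 to 7 N of push 55 mm from the axis; stays where left. Round the hub all is free above 50 mm.
- lever_ball (a point): Centre of the red ball (18 mm) at the lever's end, 72 mm from the knob's axis, 66 mm above the table.
- stop_ring: Dark steel ring 62 mm across, 40 to 48 mm above the table under the knob. In it hides the sprung stop that ends the clockwise turn, 2.5 to 3.5 rad from fully tight, elsewhere each time, not to be seen or read. The knob starts 0 to 0.4 rad from tight. Past the stop the push at 55 mm from the axis climbs about 2 N per mm, and 22 N there is too much (40 N inside, 24 mm from the axis).
- jaw (a joint): How far the steel jaw is drawn back from tight, m (0 tight; 3.2 mm per rad of clockwise turn). Its lip, 36 mm wide, top 38.5 mm above the table, reaches 5 mm over the block's top edge when tight, so the block lifts only once the jaw is back by more than 5 mm; at the stop it is back 8 to 11 mm.
- block_center (a point): Centre of the aluminium test block in the clamp (44 x 50 x 18 mm, 0.1 kg, round recess with a red seal on top), half-way up. Its x axis (44 mm) lies along the clamp's x or -x axis; z up. In the clamp its underside is 14 mm above the table.
- test_block: The same test block; origin at the centre of its underside.
- mat_top (a point): Centre of the upper face of the blue mat, 120 x 120 x 3 mm, fixed to the table.
- spare_block_c (a point): Another such aluminium block, lying on the table beyond the clamp; not to be moved. Its centre.
- oil_bottle_c (a point): Small oil bottle with a red nozzle, 41 mm across, 125 mm tall, not to be moved. Point on its axis 50 mm up.
- blue_tape_c (a point): Blue tape roll, 71 mm across, 23 mm tall, not to be moved. Its centre.
- driver_c (a point): Yellow screwdriver, 168 mm long, not to be moved. Its middle.
- marker_c (a point): White marker with a black cap, 125 mm long, not to be moved. Its middle.
Things that resemble listed ones, but are neither listed nor needed, are in the scene too. What is shaped like the test_block but turquoise is not meant.

How it is judged:
By the outcome, as a careful person would: the job done as asked, in the order asked, and still so for the second after the job is handed in, with the robot touching nothing.
It also fails if it takes over 70 s, if anything falls off the work surface, if the arm or the gripper's body presses on something with over 40 N, if the wrist force passes 120 N, or if a joint passes its speed limit or range.

### The arm

A 6-joint arm with a two-finger parallel gripper is mounted at the origin on a cart in front of the work surface, level with it; the furniture and walls round the work are solid. World frame = base frame: x ahead of the robot, y to its left, z up, the work surface at z = 0. Lengths are in m, angles in rad, forces in N, time in s.
With the tool pointing down it reaches from about 0.35 to 0.775 m from the base axis. Payload 5.5 kg.
Tool frame: the origin (TCP) lies on the centre line of the jaws, within the pads' length; the fingertips stand 22 mm ahead of it and the grasp point (between the pads) lies 3 mm ahead of it; z points along the fingers, y is the direction in which the jaws open and shut (so a half turn about z gives the same grasp; the last joint's range is limited). The gripper opens to 85 mm and grips with 20 to 120 N. Pads are 22 mm wide; open, the fingers measure 114 mm over their backs; the gripper's body (76 mm by 85 mm) begins 54 mm behind the grasp point. The pads swing forward as they close: fully open they stand 13 mm farther back than shut.
Start: joints at [0.985, 0.313, 0.046, 1.304, 0, 1.431], TCP at [0.248, 0.519, 0.253] pointing down, gripper open.
Joint ranges: [-2.76, 2.76], [-0.86, 1.69], [-1.03, 1.26], [-2.2, 2.34], [-1.47, 1.5], [-3.14, 3.14]. Speed limits (rad/s): [2.57, 2.57, 3.14, 3.14, 3.14, 3.14].

### API

Orientations are given as [roll, pitch, yaw] about the fixed x, y, z axes, in that order (R = Rz(yaw) Ry(pitch) Rx(roll)).
In Python, from station import bot gives the robot as it stands.
- The arm moves only by the tool drive_tool, never from a script. Its arguments are lists of equal length, an entry for each row: "rot": the turn, a rotation vector about the tool's x, y, z each as a share of 45 degrees, from -1 to 1, a list of three; "slide": the shift along the tool's x, y, z each as a share of 150 mm, from -1 to 1, a list of three; "jaw": the gripper's target within -1 to 1 (shut at 1, half-way at 0, fully open at -1). A call has 1 to 12 rows; each row is the pose to reach, as a shift and turn from the pose commanded when the call began, along the tool's axes at that moment; what a row does not reach only later rows make up. A row lasts 1/8 s, in which the tool goes at most 62.5 mm and 10.7 degrees, less where a joint would pass 70% of its speed; a pose out of reach is approached as far as the arm can. A call with a number of a shift or a turn outside -1 to 1 is refused whole. A call with a gripper value outside its range is refused whole. The fingers move at their own pace and stop on an object; "newtons" is the grip in N (left out, the last holds). Time passes only in rows, so rows that repeat a pose let the fingers close. It gives the time, the measured TCP pose, the force and the opening at its end, in the units of the state.
- bot.observe(): the state, without advancing time (a new reading comes with each control period).
- bot.snapshot(name): name is "scene" or "top"; returns the picture (420x560x3 uint8, red, green, blue); there is no depth.
- bot.camera_model(name): a dict with "intrinsics" (3x3 intrinsics, pixels), "R" (3x3) and "t" (3): a world point X has camera coordinates R X + t. Camera axes: x right, y down, z forward; pixel columns grow to the right and rows downward; lengths in m; the calibration is good to about 2 mm. A picture is of the moment at which its call begins. camera_model takes no time and is no camera call.
- bot.hand_in(): hands the job in, once; it reports no verdict.
The state is a dict: "time": time; "q": joint angles; "dq": joint speeds; "joint_efforts": joint torques, N m; "tcp_pos": TCP position; "orientation": TCP orientation; "contact_force": force on the tool from outside, world axes, zero at the start; "moment": the same for the moment, N m; "width": finger opening in m.
Only numpy, scipy, OpenCV 4.12 (cv2) and the standard library are available. Lean on these libraries where they do the work, as an engineer would, in place of code of your own. Each camera call takes 0.05 s, during which the arm holds its last target. There are 200 camera calls.

## Working session

There is one attempt and no reset: what is moved stays moved. The work goes in short steps, Python scripts to look and compute and a tool call to move; the robot and the scene stay as the last step left them, time stands still between calls to the robot, and variables do not carry over. Pictures are saved under pics/ and viewed, about 8 in all and at most 12, crops included, and the job is handed in when it is done.

Besides the shell and the picture viewer there is one more tool, called after ">>>" by a JSON object that holds its "method" and its "body". drive_tool: Moves the arm, as the interface text tells. Shift numbers are shares of 150 mm and turn numbers shares of 45 degrees, none past 1 either way. Its arguments: {"type":"object","properties":{"rot":{"type":"array"},"slide":{"type":"array"},"jaw":{"type":"array"},"newtons":{"type":"number"}},"required":["rot","slide","jaw"]}

```bash
mkdir -p pics; ls; cat > h.py <<'E'
import numpy as np, cv2
from station import bot
def snap(n,f):
    im=bot.snapshot(n); cv2.imwrite(f,cv2.cvtColor(im,cv2.COLOR_RGB2BGR)); return im
def ray(n,u,v,z):
    c=bot.camera_model(n);K,R,t=map(np.array,(c['intrinsics'],c['R'],c['t']))
    d=R.T@np.linalg.solve(K,[u,v,1]);o=-R.T@t
    return o+d*(z-o[2])/d[2]
def proj(n,X):
    c=bot.camera_model(n);K,R,t=map(np.array,(c['intrinsics'],c['R'],c['t']))
    p=K@(R@np.array(X)+t);return p[:2]/p[2]
E
python3 - <<'E'
from h import *
print(bot.observe())
a=snap('scene','pics/s0.png');b=snap('top','pics/t0.png')
for n in('scene','top'):
    c=bot.camera_model(n);print(n,c['intrinsics'],-np.array(c['R']).T@c['t'],np.array(c['R'])[2])
E
```

```text
pics
{'time': 0.0, 'q': array([9.85405545e-01, 3.13977994e-01, 4.49472543e-02, 1.30357343e+00,
       5.71587670e-05, 1.43116872e+00]), 'dq': array([ 0.0002494 ,  0.00235059,  0.00020382,  0.00045109, -0.00057532,
        0.00157978]), 'joint_efforts': array([ 1.39495507e-03, -4.80631757e+01,  2.98531348e+01,  1.96523534e-02,
       -6.19663433e-05,  8.21522349e-06]), 'tcp_pos': array([0.24765371, 0.5184096 , 0.2524086 ]), 'orientation': array([-3.13981036e+00, -3.08208093e-04,  2.69582915e+00]), 'contact_force': array([-0.19528853,  0.62358731,  0.3507393 ]), 'moment': array([-0.03535375,  0.07055012,  0.02776809]), 'width': 0.08534451673954471}
scene [[529.39513407   0.         278.3269532 ]
 [  0.         529.39513407 217.87191332]
 [  0.           0.           1.        ]] [-0.3905766  -0.47669758  0.75095377] [ 0.73193954  0.4093088  -0.54473003]
top [[483.47071335   0.         277.5058265 ]
 [  0.         483.47071335 213.00093467]
 [  0.           0.           1.        ]] [0.41429137 0.05263303 1.14342353] [ 0.08630437 -0.02060134 -0.99605579]
```

View pics/t0.png

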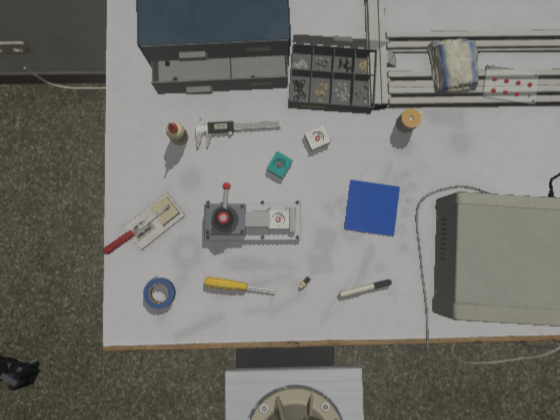

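View pics/s0.png

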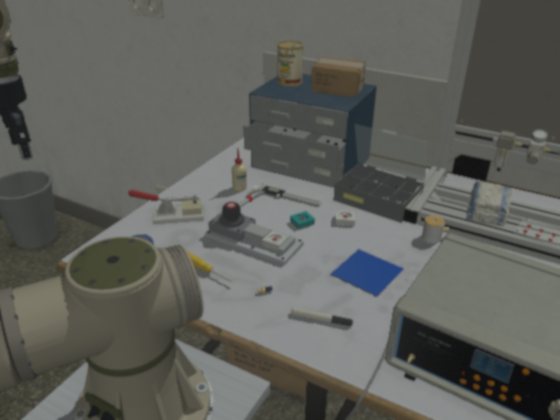

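The top view shows the clamp at about (250,220), with its knob at (223,217), the red ball at (226,186) and the mat at (372,208). Possible test blocks: the one in the clamp (278,218), the spare (317,138), the turquoise one (280,165) and the pale block in the red toggle clamp (162,215). I choose the one in the grey clamp and check it in a crop.

```bash
python3 - <<'E'
from h import *
im=cv2.imread('pics/t0.png');c=im[170:260,190:310]
cv2.imwrite('pics/c0.png',cv2.resize(c,None,fx=6.5,fy=6.5,interpolation=cv2.INTER_CUBIC))
hsv=cv2.cvtColor(im,cv2.COLOR_BGR2HSV)
m=cv2.inRange(hsv,(105,150,60),(125,255,255));m[:, :330]=0;m[:,410:]=0;m[:150]=0;m[260:]=0
ct=max(cv2.findContours(m,0,2)[0],key=cv2.contourArea);r=cv2.minAreaRect(ct);print(r)
p=[ray('top',*q,.003) for q in cv2.boxPoints(r)];print(np.round(p,4),np.mean(p,0))
for nm,u,v,z in[('ball',226.5,186,.066),('knob',223,217,.083),('block',278.5,218.5,.032)]:print(nm,ray('top',u,v,z).round(4))
E
```

```text
((371.5196838378906, 207.6026153564453), (48.768409729003906, 47.97542953491211), 7.594643592834473)
[[ 0.4744 -0.1282  0.003 ]
 [ 0.5878 -0.1469  0.003 ]
 [ 0.5704 -0.2623  0.003 ]
 [ 0.457  -0.2425  0.003 ]] [ 0.52237582 -0.19495914  0.003     ]
ball [0.5704 0.1436 0.066 ]
knob [0.4994 0.1506 0.083 ]
block [0.4978 0.0276 0.032 ]
```

View pics/c0.png

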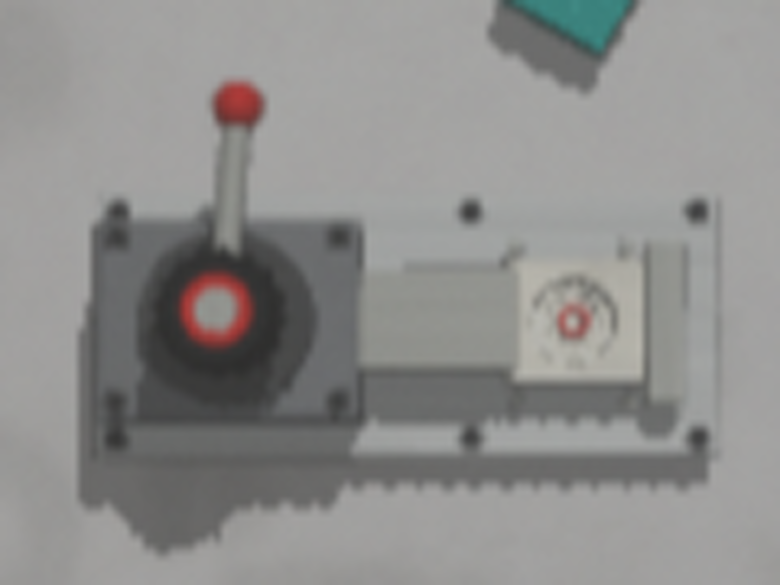

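The crop confirms it: the metal block with the red seal sits between the jaw and the wall. The seal is at full-image (278.0,219.5), the knob centre at (223.2,217.7) and the ball at (226.6,186). The lever points along world +x.

```bash
python3 - <<'E'
from h import *
f=lambda x,y,z:ray('top',190+(x+.5)/6.5-.5,170+(y+.5)/6.5-.5,z)
K=f(216,310,.083);B=f(238,104,.066);S=f(572,322,.032)
H=[f(*q,.014) for q in((117,210),(697,211),(117,438),(697,438))]
W=f(667,244,.029);W2=f(667,400,.029)
top=f(580,261,.032);bot_=f(580,382,.032)
e=(H[0]-H[1]+H[2]-H[3]);print('yaw',np.arctan2(-e[0],e[1]))
print(np.round(H,4));print(K,B,S,W,W2,top,bot_,sep='\n')
d=B-K;print('lever',np.hypot(*d[:2]),np.arctan2(d[1],d[0]), 'KS',K-S)
hx=(H[0]+H[1]+H[2]+H[3])/4;print(hx)
E
```

```text
yaw -0.018406963154006223
[[ 0.5411  0.1927  0.014 ]
 [ 0.5372 -0.0166  0.014 ]
 [ 0.459   0.1932  0.014 ]
 [ 0.4552 -0.0148  0.014 ]]
[0.49884384 0.15097819 0.083     ]
[0.57139361 0.14432337 0.066     ]
[0.49644201 0.02974962 0.032     ]
[ 0.523955   -0.00471992  0.029     ]
[ 0.46830745 -0.00351908  0.029     ]
[0.51811931 0.02649531 0.032     ]
[0.4750928  0.02732042 0.032     ]
lever 0.07285433765588553 -0.09147162295701125 KS [0.00240184 0.12122857 0.051     ]
[0.49812739 0.08861824 0.014     ]
```

```bash
cat >> h.py <<'E'
from scipy.spatial.transform import Rotation as Ro
def go(x,y,z,yaw):
    "shares for one move to a tool-down pose"
    o=bot.observe();R=Ro.from_euler('xyz',o['orientation'])
    d=R.inv().apply(np.array([x,y,z])-o['tcp_pos']);r=(R.inv()*Ro.from_euler('xyz',[np.pi,0,yaw])).as_rotvec()
    print('slide',(d/.15).round(3),'rot',(r/np.pi*4).round(3),'rpy',o['orientation'].round(3),'F',o['contact_force'].round(1),'t',o['time'])
E
python3 - <<'E'
from h import *
go(.547,.171,.25,-1.662)
E
```

```text
slide [-2.799 -1.229  0.018] rot [-1.000e-03 -2.000e-03 -2.452e+00] rpy [-3.14  -0.     2.696] F [ 0.4 -0.5  0.3] t 0.1
```

>>> {"method": "drive_tool", "body": {"rot": [[0, 0, -0.9], [0, 0, -0.9], [0, 0, -0.9], [0, 0, -0.9], [0, 0, -0.9]], "slide": [[-1, -0.44, 0], [-1, -0.44, 0], [-1, -0.44, 0], [-1, -0.44, 0], [-1, -0.44, 0]], "jaw": [1, 1, 1, 1, 1], "newtons": 60}}

```text
time: 0.72
tcp_pos: [0.3551, 0.3939, 0.253]
orientation: [-3.141, -0.001, -2.884]
contact_force: [-0.5, 0.8, 0.8]
width: 0.0001
```

```bash
python3 -c "
from h import *
go(.547,.171,.25,-1.662)"
```

```text
slide [-0.858 -1.763  0.02 ] rot [ 0.000e+00 -1.000e-03 -1.556e+00] rpy [-3.141e+00 -1.000e-03 -2.884e+00] F [-0.5  0.8  0.8] t 0.725
```

>>> {"method": "drive_tool", "body": {"rot": [[0, 0, -0.8], [0, 0, -0.8], [0, 0, -0.8], [0, 0, -0.8], [0, 0, -0.8]], "slide": [[-0.45, -0.95, 0], [-0.45, -0.95, 0], [-0.45, -0.95, 0], [-0.45, -0.95, 0], [-0.45, -0.95, 0]], "jaw": [1, 1, 1, 1, 1]}}

```text
time: 1.35
tcp_pos: [0.4567, 0.2745, 0.253]
orientation: [3.141, -0.0, -2.256]
contact_force: [-0.2, -0.3, -0.1]
width: 0.0002
```

```bash
python3 -c "
from h import *
go(.547,.171,.15,-1.662)"
```

```text
slide [ 0.153 -0.903  0.686] rot [ 0.001 -0.    -0.756] rpy [ 3.141 -0.    -2.256] F [-0.2 -0.3 -0.1] t 1.35
```

>>> {"method": "drive_tool", "body": {"rot": [[0, 0, -0.756], [0, 0, -0.756], [0, 0, -0.756], [0, 0, -0.756], [0, 0, -0.756]], "slide": [[0.153, -0.903, 0.3], [0.153, -0.903, 0.5], [0.153, -0.903, 0.686], [0.153, -0.903, 0.686], [0.153, -0.903, 0.686]], "jaw": [1, 1, 1, 1, 1]}}

```text
time: 1.98
tcp_pos: [0.547, 0.1719, 0.1496]
orientation: [3.14, -0.0, -1.661]
contact_force: [0.6, -1.2, 0.6]
width: -0.0004
```

```bash
python3 -c "
from h import *
go(.547,.171,.077,-1.662)
a=snap('top','pics/t1.png')[150:260,180:320];b=snap('scene','pics/s1.png')[170:270,170:310]
cv2.imwrite('pics/c1.png',cv2.resize(np.vstack([a,b])[:,:,::-1],None,fx=2.8,fy=2.8,interpolation=cv2.INTER_CUBIC))"
```

```text
slide [ 0.006 -0.002  0.484] rot [ 0.002 -0.     0.001] rpy [ 3.14  -0.    -1.661] F [ 0.6 -1.2  0.6] t 1.975
```

View pics/c1.png

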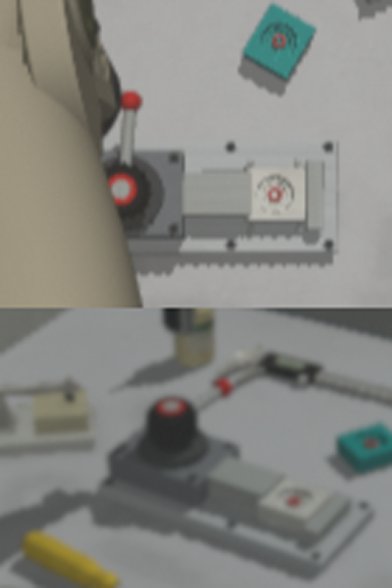

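The gripper is on the lever's +y side, clear of it: the ball is at (131,100) in the crop and the tool lies to its left. I descend next.

>>> {"method": "drive_tool", "body": {"rot": [[0, 0, 0], [0, 0, 0], [0, 0, 0], [0, 0, 0]], "slide": [[0, 0, 0.2], [0, 0, 0.4], [0, 0, 0.484], [0, 0, 0.484]], "jaw": [1, 1, 1, 1]}}

```text
time: 2.58
tcp_pos: [0.5471, 0.1717, 0.0778]
orientation: [3.141, -0.0, -1.658]
contact_force: [0.4, 0.1, 0.4]
width: -0.0
```

>>> {"method": "drive_tool", "body": {"rot": [[0, 0, 0], [0, 0, 0], [0, 0, 0], [0, 0, 0], [0, 0, 0], [0, 0, 0]], "slide": [[0.02, 0, 0], [0.04, 0, 0], [0.055, 0, 0], [0.07, 0, 0], [0.08, 0, 0], [0.08, 0, 0]], "jaw": [1, 1, 1, 1, 1, 1]}}

```text
time: 3.32
tcp_pos: [0.5474, 0.161, 0.0787]
orientation: [-3.14, 0.004, -1.658]
contact_force: [1.5, 6.6, 0.8]
width: -0.0003
```

>>> {"method": "drive_tool", "body": {"rot": [[0, 0, 0.167], [0, 0, 0.333], [0, 0, 0.5], [0, 0, 0.667], [0, 0, 0.833], [0, 0, 1], [0, 0, 1]], "slide": [[0.041, -0.011, 0], [0.083, -0.016, 0], [0.125, -0.016, 0], [0.167, -0.011, 0], [0.208, 0, 0], [0.247, 0.017, 0], [0.247, 0.017, 0]], "jaw": [1, 1, 1, 1, 1, 1, 1]}}

```text
time: 4.2
tcp_pos: [0.5418, 0.1239, 0.0786]
orientation: [3.141, 0.004, -2.444]
contact_force: [1.9, 5.4, 0.6]
width: 0.0001
```

```bash
cat >> h.py <<'E'
def lev():
    "tool position in lever terms about the knob axis, and force along tool axes"
    o=bot.observe();R=Ro.from_euler('xyz',o['orientation'])
    print('C mm',(R.inv().apply(np.array([.499,.151,.066])-o['tcp_pos'])*1e3).round(1),'yaw',o['orientation'][2].round(3),'F tool',R.inv().apply(o['contact_force']).round(1),'q6',o['q'][5].round(2),'z',o['tcp_pos'][2].round(4))
E
python3 -c "
from h import *
lev()"
```

```text
C mm [15.4 48.2 12.6] yaw -2.444 F tool [-4.9  2.9 -0.5] q6 -0.62 z 0.0786
```

>>> {"method": "drive_tool", "body": {"rot": [[0, 0, 0.167], [0, 0, 0.333], [0, 0, 0.5], [0, 0, 0.667], [0, 0, 0.833], [0, 0, 1], [0, 0, 1]], "slide": [[0.041, -0.009, 0], [0.083, -0.01, 0], [0.125, -0.008, 0], [0.167, -0.001, 0], [0.208, 0.01, 0], [0.247, 0.03, 0], [0.247, 0.03, 0]], "jaw": [1, 1, 1, 1, 1, 1, 1]}}

```text
time: 5.08
tcp_pos: [0.5118, 0.1021, 0.0788]
orientation: [3.141, 0.005, 3.052]
contact_force: [4.4, 1.1, -1.2]
width: 0.0
```

```bash
python3 -c "
from h import *
lev()"
```

```text
C mm [17.2 47.6 12.7] yaw 3.052 F tool [-4.3  1.5  1.2] q6 0.13 z 0.0788
```

>>> {"method": "drive_tool", "body": {"rot": [[0, 0, 0.125], [0, 0, 0.25], [0, 0, 0.375], [0, 0, 0.5], [0, 0, 0.5]], "slide": [[0.031, -0.008, 0], [0.062, -0.011, 0], [0.094, -0.012, 0], [0.125, -0.01, 0], [0.125, -0.01, 0]], "jaw": [1, 1, 1, 1, 1]}}

```text
time: 5.7
tcp_pos: [0.4928, 0.101, 0.0787]
orientation: [-3.141, 0.005, 2.659]
contact_force: [3.2, -4.1, -0.9]
width: 0.0002
```

```bash
python3 -c "
from h import *
lev()"
```

```text
C mm [17.7 47.2 12.6] yaw 2.659 F tool [-4.7 -2.1  1. ] q6 0.53 z 0.0787
```

>>> {"method": "drive_tool", "body": {"rot": [[0, 0, 0.056], [0, 0, 0.111], [0, 0, 0.167], [0, 0, 0.167]], "slide": [[0.014, -0.005, 0], [0.028, -0.009, 0], [0.042, -0.012, 0], [0.042, -0.012, 0]], "jaw": [1, 1, 1, 1]}}

```text
time: 6.2
tcp_pos: [0.4864, 0.1022, 0.0787]
orientation: [3.141, 0.005, 2.528]
contact_force: [4.6, -4.6, -0.5]
width: -0.0001
```

>>> {"method": "drive_tool", "body": {"rot": [[0, 0, 0.056], [0, 0, 0.111], [0, 0, 0.167], [0, 0, 0.167]], "slide": [[0.014, -0.005, 0], [0.028, -0.009, 0], [0.042, -0.012, 0], [0.042, -0.012, 0]], "jaw": [1, 1, 1, 1]}}

```text
time: 6.7
tcp_pos: [0.48, 0.1043, 0.0787]
orientation: [3.141, 0.005, 2.397]
contact_force: [3.8, -6.3, -0.6]
width: 0.0
```

>>> {"method": "drive_tool", "body": {"rot": [[0, 0, 0.056], [0, 0, 0.111], [0, 0, 0.167], [0, 0, 0.167]], "slide": [[0.014, -0.005, 0], [0.028, -0.009, 0], [0.042, -0.012, 0], [0.042, -0.012, 0]], "jaw": [1, 1, 1, 1]}}

```text
time: 7.2
tcp_pos: [0.474, 0.1072, 0.0787]
orientation: [3.141, 0.005, 2.266]
contact_force: [2.9, -5.2, 0.3]
width: -0.0001
```

```bash
python3 -c "
from h import *
lev()"
```

```text
C mm [17.7 47.2 12.6] yaw 2.266 F tool [-5.8 -1.1 -0.2] q6 0.93 z 0.0787
```

>>> {"method": "drive_tool", "body": {"rot": [[0, 0, 0.056], [0, 0, 0.111], [0, 0, 0.167], [0, 0, 0.167]], "slide": [[0.014, -0.005, 0], [0.028, -0.009, 0], [0.042, -0.012, 0], [0.042, -0.012, 0]], "jaw": [1, 1, 1, 1]}}

```text
time: 7.7
tcp_pos: [0.4684, 0.1109, 0.0786]
orientation: [3.14, 0.005, 2.135]
contact_force: [3.5, -5.4, 1.4]
width: -0.0003
```

>>> {"method": "drive_tool", "body": {"rot": [[0, 0, 0.056], [0, 0, 0.111], [0, 0, 0.167], [0, 0, 0.167]], "slide": [[0.014, -0.005, 0], [0.028, -0.009, 0], [0.042, -0.012, 0], [0.042, -0.012, 0]], "jaw": [1, 1, 1, 1]}}

```text
time: 8.2
tcp_pos: [0.4633, 0.1152, 0.0786]
orientation: [3.14, 0.004, 2.004]
contact_force: [2.1, -5.9, 1.4]
width: 0.0002
```

>>> {"method": "drive_tool", "body": {"rot": [[0, 0, 0.056], [0, 0, 0.111], [0, 0, 0.167], [0, 0, 0.167]], "slide": [[0.014, -0.005, 0], [0.028, -0.009, 0], [0.042, -0.012, 0], [0.042, -0.012, 0]], "jaw": [1, 1, 1, 1]}}

```text
time: 8.7
tcp_pos: [0.4591, 0.1198, 0.0786]
orientation: [3.14, 0.005, 1.872]
contact_force: [2.4, -6.6, 1.1]
width: -0.0001
```

>>> {"method": "drive_tool", "body": {"rot": [[0, 0, 0.056], [0, 0, 0.111], [0, 0, 0.167], [0, 0, 0.167]], "slide": [[0.014, -0.005, 0], [0.028, -0.009, 0], [0.042, -0.012, 0], [0.042, -0.012, 0]], "jaw": [1, 1, 1, 1]}}

```text
time: 9.2
tcp_pos: [0.4557, 0.124, 0.0786]
orientation: [3.139, 0.008, 1.74]
contact_force: [3.1, -11.8, 1.1]
width: -0.0001
```

```bash
python3 -c "
from h import *
lev()"
```

```text
C mm [19.4 47.2 12.6] yaw 1.74 F tool [-12.2   1.   -1. ] q6 1.5 z 0.0786
```

The force rose from about 6 to 12 N and the tool lagged, so this is the stop. I give one small confirming nudge and hold.

>>> {"method": "drive_tool", "body": {"rot": [[0, 0, 0.02], [0, 0, 0.04], [0, 0, 0.04], [0, 0, 0.04]], "slide": [[0.005, -0.001, 0], [0.01, -0.002, 0], [0.01, -0.002, 0], [0.01, -0.002, 0]], "jaw": [1, 1, 1, 1]}}

```text
time: 9.7
tcp_pos: [0.4551, 0.1249, 0.0786]
orientation: [3.14, 0.009, 1.709]
contact_force: [2.9, -13.1, 1.7]
width: 0.0001
```

```bash
python3 -c "
from h import *
lev()"
```

```text
C mm [19.9 47.1 12.5] yaw 1.709 F tool [-13.4   1.1  -1.6] q6 1.54 z 0.0786
```

>>> {"method": "drive_tool", "body": {"rot": [[0, 0, 0], [0, 0, 0], [0, 0, 0], [0, 0, 0], [0, 0, 0]], "slide": [[-0.1, 0, 0], [-0.2, 0, 0], [-0.2, 0, -0.3], [-0.2, 0, -0.6], [-0.2, 0, -0.6]], "jaw": [1, 1, 1, 1, 1]}}

```text
time: 10.32
tcp_pos: [0.4601, 0.0985, 0.1712]
orientation: [3.135, 0.0, 1.711]
contact_force: [0.5, 0.2, -1.0]
width: 0.0002
```

```bash
python3 -c "
from h import *
go(.4967,.029,.12,1.553)"
```

```text
slide [-0.493  0.174  0.343] rot [ 0.009 -0.     0.201] rpy [3.135 0.    1.711] F [ 0.5  0.2 -1. ] t 10.325
```

>>> {"method": "drive_tool", "body": {"rot": [[0, 0, 0.1], [0, 0, 0.201], [0, 0, 0.201], [0, 0, 0.201], [0, 0, 0.201]], "slide": [[-0.25, 0.09, 0], [-0.493, 0.174, 0], [-0.493, 0.174, 0], [-0.493, 0.174, 0], [-0.493, 0.174, 0]], "jaw": [-0.5, -0.5, -0.5, -0.5, -0.5]}}

```text
time: 10.95
tcp_pos: [0.493, 0.03, 0.1673]
orientation: [-3.14, -0.0, 1.555]
contact_force: [-0.0, 0.6, -0.3]
width: 0.0642
```

```bash
python3 -c "
from h import *
go(.4967,.029,.04,1.553)
a=snap('top','pics/t2.png')[150:260,180:320];b=snap('scene','pics/s2.png')[170:280,180:320]
cv2.imwrite('pics/c2.png',cv2.resize(np.vstack([a,b])[:,:,::-1],None,fx=2.7,fy=2.7,interpolation=cv2.INTER_CUBIC))"
```

```text
slide [-0.007  0.026  0.849] rot [-0.002 -0.001  0.003] rpy [-3.14  -0.     1.555] F [-0.   0.6 -0.3] t 10.95
```

View pics/c2.png

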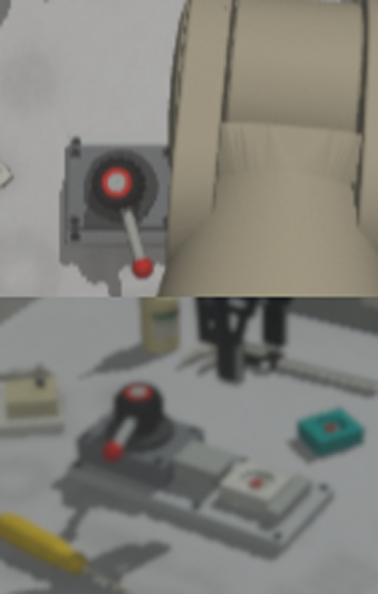

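The lever has swung round to (142,267) in the crop, and the jaw has drawn clear of the block's edge. The gripper is above the block, so I descend.

>>> {"method": "drive_tool", "body": {"rot": [[0, 0, 0], [0, 0, 0], [0, 0, 0], [0, 0, 0], [0, 0, 0], [0, 0, 0]], "slide": [[-0.007, 0.026, 0.25], [-0.007, 0.026, 0.5], [-0.007, 0.026, 0.65], [-0.007, 0.026, 0.75], [-0.007, 0.026, 0.84], [-0.007, 0.026, 0.84]], "jaw": [-0.5, -0.5, -0.5, -0.5, -0.5, -0.5]}}

```text
time: 11.8
tcp_pos: [0.4973, 0.0285, 0.0412]
orientation: [-3.14, -0.0, 1.554]
contact_force: [0.7, 1.1, 0.9]
width: 0.0639
```

```bash
python3 -c "
from h import *
go(.4967,.029,.04,1.553)
b=snap('scene','pics/s3.png')[190:270,190:320]
cv2.imwrite('pics/c3.png',cv2.resize(b[:,:,::-1],None,fx=5,fy=5,interpolation=cv2.INTER_CUBIC))"
```

```text
slide [ 0.003 -0.004  0.008] rot [-0.002 -0.     0.001] rpy [-3.14  -0.     1.554] F [0.7 1.1 0.9] t 11.8
```

View pics/c3.png

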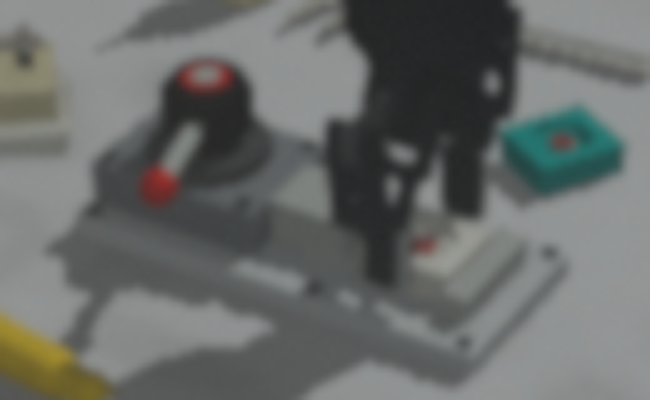

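The fingers straddle the block, near finger at about (385,270) in the crop, with no contact. I lower 3 mm and close gently.

>>> {"method": "drive_tool", "body": {"rot": [[0, 0, 0], [0, 0, 0], [0, 0, 0], [0, 0, 0], [0, 0, 0], [0, 0, 0], [0, 0, 0], [0, 0, 0]], "slide": [[0, -0.003, 0.02], [0, -0.003, 0.02], [0, -0.003, 0.02], [0, -0.003, 0.02], [0, -0.003, 0.02], [0, -0.003, 0.02], [0, -0.003, 0.02], [0, -0.003, 0.02]], "jaw": [-0.4, -0.3, -0.2, -0.1, 0, 0.1, 0.2, 0.3], "newtons": 30}}

```text
time: 12.85
tcp_pos: [0.4975, 0.0283, 0.0392]
orientation: [3.141, 0.0, 1.554]
contact_force: [-1.8, -0.1, 5.5]
width: 0.0433
```

>>> {"method": "drive_tool", "body": {"rot": [[0, 0, 0], [0, 0, 0], [0, 0, 0], [0, 0, 0]], "slide": [[0, 0, -0.01], [0, 0, -0.02], [0, 0, -0.04], [0, 0, -0.04]], "jaw": [0.3, 0.3, 0.3, 0.3]}}

```text
time: 13.35
tcp_pos: [0.4975, 0.0283, 0.045]
orientation: [3.141, -0.0, 1.554]
contact_force: [-0.4, 1.2, -1.0]
width: 0.0433
```

>>> {"method": "drive_tool", "body": {"rot": [[0, 0, 0], [0, 0, 0], [0, 0, 0], [0, 0, 0], [0, 0, 0]], "slide": [[0, 0, -0.15], [0, 0, -0.35], [0, 0, -0.6], [0, 0, -0.7], [0, 0, -0.7]], "jaw": [0.3, 0.3, 0.3, 0.3, 0.3]}}

```text
time: 13.98
tcp_pos: [0.498, 0.0282, 0.1504]
orientation: [3.14, 0.0, 1.554]
contact_force: [0.1, -0.7, -1.3]
width: 0.0429
```

```bash
python3 -c "
from h import *
go(.5224,-.196,.15,1.409)
b=snap('scene','pics/s4.png')[130:290,190:430]
cv2.imwrite('pics/c4.png',cv2.resize(b[:,:,::-1],None,fx=3,fy=3,interpolation=cv2.INTER_CUBIC))"
```

```text
slide [-1.492  0.188  0.003] rot [ 0.003 -0.     0.184] rpy [3.14  0.    1.554] F [ 0.1 -0.7 -1.3] t 13.975
```

View pics/c4.png

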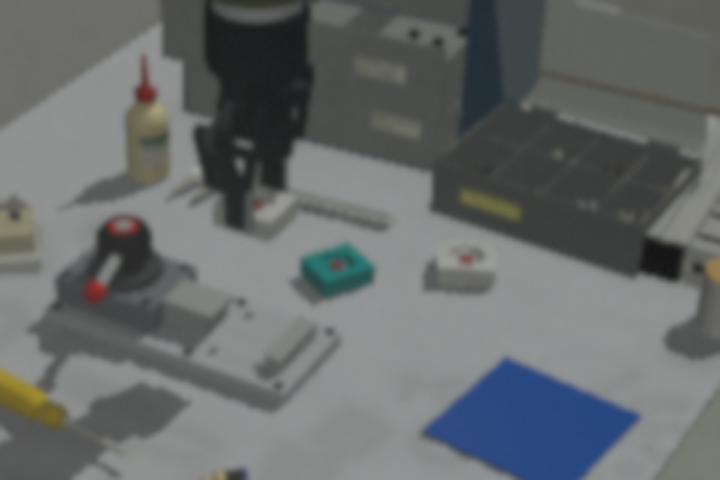

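The block is held level in the gripper at (255,210) in the crop, and the clamp is empty. I carry it to the mat at (530,420).

>>> {"method": "drive_tool", "body": {"rot": [[0, 0, 0.03], [0, 0, 0.06], [0, 0, 0.1], [0, 0, 0.14], [0, 0, 0.184], [0, 0, 0.184]], "slide": [[-0.15, 0.02, 0], [-0.4, 0.05, 0], [-0.65, 0.09, 0], [-0.85, 0.12, 0], [-1, 0.15, 0], [-1, 0.15, 0]], "jaw": [0.3, 0.3, 0.3, 0.3, 0.3, 0.3]}}

```text
time: 14.78
tcp_pos: [0.5165, -0.1231, 0.1478]
orientation: [-3.139, -0.001, 1.407]
contact_force: [0.5, -0.1, -2.0]
width: 0.0433
```

```bash
python3 -c "
from h import *
go(.5224,-.196,.06,1.409)"
```

```text
slide [-0.473  0.12   0.584] rot [-0.004 -0.001 -0.003] rpy [-3.139e+00 -1.000e-03  1.407e+00] F [ 0.5 -0.1 -2. ] t 14.775
```

>>> {"method": "drive_tool", "body": {"rot": [[0, 0, 0], [0, 0, 0], [0, 0, 0], [0, 0, 0], [0, 0, 0], [0, 0, 0], [0, 0, 0]], "slide": [[-0.2, 0.05, 0], [-0.4, 0.1, 0.1], [-0.473, 0.12, 0.25], [-0.473, 0.12, 0.4], [-0.473, 0.12, 0.5], [-0.473, 0.12, 0.584], [-0.473, 0.12, 0.584]], "jaw": [0.3, 0.3, 0.3, 0.3, 0.3, 0.3, 0.3]}}

```text
time: 15.65
tcp_pos: [0.5229, -0.1941, 0.0612]
orientation: [-3.14, -0.001, 1.41]
contact_force: [0.3, -0.5, 0.2]
width: 0.0433
```

```bash
python3 -c "
from h import *
go(.5224,-.196,.0285,1.409)"
```

```text
slide [-0.013 -0.001  0.218] rot [-0.003 -0.001  0.001] rpy [-3.14e+00 -1.00e-03  1.41e+00] F [ 0.3 -0.5  0.2] t 15.65
```

>>> {"method": "drive_tool", "body": {"rot": [[0, 0, 0], [0, 0, 0], [0, 0, 0], [0, 0, 0], [0, 0, 0], [0, 0, 0]], "slide": [[-0.013, 0, 0.07], [-0.013, 0, 0.14], [-0.013, 0, 0.18], [-0.013, 0, 0.2], [-0.013, 0, 0.21], [-0.013, 0, 0.21]], "jaw": [0.3, 0.3, 0.3, 0.3, 0.3, 0.3]}}

```text
time: 16.4
tcp_pos: [0.5234, -0.197, 0.0308]
orientation: [3.141, 0.0, 1.409]
contact_force: [0.6, -0.5, -0.9]
width: 0.0434
```

>>> {"method": "drive_tool", "body": {"rot": [[0, 0, 0], [0, 0, 0], [0, 0, 0], [0, 0, 0]], "slide": [[0, 0, 0.005], [0, 0, 0.01], [0, 0, 0.01], [0, 0, 0.01]], "jaw": [0.3, 0.3, 0.3, 0.3]}}

```text
time: 16.9
tcp_pos: [0.5233, -0.1969, 0.0292]
orientation: [3.142, -0.0, 1.409]
contact_force: [0.5, 0.3, 0.3]
width: 0.0436
```

>>> {"method": "drive_tool", "body": {"rot": [[0, 0, 0], [0, 0, 0], [0, 0, 0], [0, 0, 0]], "slide": [[0, 0, 0.004], [0, 0, 0.008], [0, 0, 0.01], [0, 0, 0.01]], "jaw": [0.3, 0.3, 0.3, 0.3]}}

```text
time: 17.4
tcp_pos: [0.5233, -0.1969, 0.0282]
orientation: [3.141, 0.0, 1.409]
contact_force: [-1.7, 0.8, 4.6]
width: 0.0434
```

The 4.6 N upward force says the block is on the mat. I release slowly, then rise.

>>> {"method": "drive_tool", "body": {"rot": [[0, 0, 0], [0, 0, 0], [0, 0, 0], [0, 0, 0], [0, 0, 0], [0, 0, 0]], "slide": [[0, 0, 0], [0, 0, 0], [0, 0, 0], [0, 0, 0], [0, 0, 0], [0, 0, 0]], "jaw": [0, -0.1, -0.2, -0.3, -0.45, -0.45]}}

```text
time: 18.15
tcp_pos: [0.5233, -0.1969, 0.0276]
orientation: [-3.142, -0.0, 1.409]
contact_force: [0.6, 0.1, 0.2]
width: 0.0621
```

>>> {"method": "drive_tool", "body": {"rot": [[0, 0, 0], [0, 0, 0], [0, 0, 0], [0, 0, 0], [0, 0, 0], [0, 0, 0]], "slide": [[0, 0, -0.1], [0, 0, -0.3], [0, 0, -0.6], [0, 0, -0.9], [0, 0, -1], [0, 0, -1]], "jaw": [-0.45, -0.45, -0.45, -0.45, -0.45, -0.45]}}

```text
time: 18.9
tcp_pos: [0.524, -0.1973, 0.1793]
orientation: [3.139, 0.001, 1.409]
contact_force: [-0.6, 0.1, -0.6]
width: 0.0615
```

>>> {"method": "drive_tool", "body": {"rot": [[0, 0, 0], [0, 0, 0], [0, 0, 0], [0, 0, 0], [0, 0, 0], [0, 0, 0]], "slide": [[0.3, 0, 0], [0.6, 0, 0], [1, 0, 0], [1, 0, 0], [1, 0, 0], [1, 0, 0]], "jaw": [-0.45, -0.45, -0.45, -0.45, -0.45, -0.45]}}

```text
time: 19.65
tcp_pos: [0.547, -0.05, 0.1769]
orientation: [-3.14, 0.0, 1.408]
contact_force: [-0.4, -0.1, 0.2]
width: 0.0618
```

```bash
python3 -c "
from h import *
snap('top','pics/t5.png');b=snap('scene','pics/s5.png')
cv2.imwrite('pics/c5.png',np.hstack([cv2.imread('pics/t5.png')[90:320,140:420],b[140:370,150:430,::-1]]))
print(bot.observe()['tcp_pos'],bot.observe()['contact_force'])"
```

```text
[ 0.5471882  -0.05016394  0.17736513] [-0.2051835   0.63304918 -0.52332673]
```

View pics/c5.png

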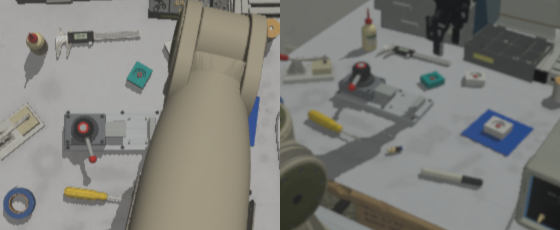

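The block sits flat on the mat, at about (498,127) in the combined picture, and nothing else has moved. I measure the centring, then hand in.

```bash
python3 -c "
from h import *
im=cv2.imread('pics/s5.png')
print(proj('scene',[.5224,-.195,.021]),proj('scene',[.5224,-.195,.003]))
h=cv2.cvtColor(im[240:310,320:420],cv2.COLOR_BGR2HSV)
m=((h[...,1]<70)&(h[...,2]>150)).astype('uint8');m[:, :20]=0
ct=cv2.findContours(cv2.inRange(h,(105,120,40),(125,255,255)),0,2)[0];c=cv2.convexHull(max(ct,key=cv2.contourArea))
k=np.zeros_like(m);cv2.fillConvexPoly(k,c,1);k=cv2.erode(k,np.ones((5,5)))
M=cv2.inRange(h,(105,120,40),(125,255,255))==0
v,u=np.nonzero(M&(k>0));print('blob centre',u.mean()+320,v.mean()+240,len(u),'at z .012:',ray('scene',u.mean()+320,v.mean()+240,.012))
bot.hand_in()"
```

```text
[367.67622245 264.45265433] [366.91563697 270.77891535]
blob centre 367.1548757170172 267.23518164435944 523 at z .012: [ 0.52357848 -0.19420781  0.012     ]
the job is handed in; nothing more can be done
```

The test block is out of the clamp and lying flat in the middle of the blue mat, and the job is handed in at about 20 s on the robot's clock.

- **Lever:** I pushed it clockwise about 2.9 rad with closed fingers. The push rose from about 6 N to 13.4 N, at about 47 mm from the axis. I held it there briefly and backed off, so it leaned on the stop below the 22 N limit.
- **Block:** I gripped it along the clamp's x axis with 30 N and lifted it straight out. The force on the tool was 1–2 N once it was free. I lowered it until about 5 N of contact with the mat, then opened the fingers slowly.
- **Last checks:** In the camera pictures the block's centre is at about (0.524, −0.194) and the mat's at (0.522, −0.195), a difference of about 1.5 mm, within the calibration error. The gripper is clear of everything, with contact force near zero, and the other things I could see looked unmoved. The arm hid the mat from the top camera, so the centring was measured only in the scene view. No check failed.

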